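Close and latch the junction box on the practice board

ROBOT

A 6-joint arm with a two-finger parallel gripper is mounted at the origin on the work surface. World frame = base frame: x ahead of the robot, y to its left, z up, the work surface at z = 0. Lengths are in m, angles in rad, forces in N, time in s.
With the tool pointing down it reaches from about 0.275 to 0.825 m from the base axis. Payload 5.2 kg.
Tool frame: the origin (TCP) lies midway between the tips of the shut fingers; the grasp point (between the pads) lies 19 mm behind it; z points along the fingers, y is the line along which they close (so a half turn about z gives the same grasp; the last joint's range is limited). The gripper opens to 93 mm and grips with 3 to 60 N. Pads are 15 mm wide; open, the fingers measure 128 mm over their backs; the gripper's body (75 mm by 188 mm) begins 65 mm behind the grasp point.
Start: joints at [1.08, 0.259, 1.535, -0, 1.348, -0.203], TCP at [0.156, 0.527, 0.219] pointing down, gripper open.
Joint ranges: [-3.14, 3.14], [-0.91, 2.08], [0.19, 2.58], [-1.22, 4.36], [0.22, 2.71], [-3.12, 3.12]. Speed limits (rad/s): [2.57, 2.57, 3.14, 3.14, 3.14, 3.14].

INTERFACE

Orientations are given as a rotation vector (axis times angle).
In Python, from cell import observe, imaging, finish_job gives the robot as it stands.
- The arm moves only by the tool play_rows, never from a script. Its argument "commands" is a list of rows, each a list of 3 entries, a list of its own where there are three numbers: the shift along the tool's x, y, z in m, then the turn, a rotation vector about the tool's x, y, z in rad, then the finger opening in m, from 0 to 0.093. In form: [[[tx, ty, tz], [ax, ay, az], gripper], ...]. A call has 1 to 10 rows; each row is the pose to reach, as a shift and turn from the pose commanded when the call began, along the tool's axes at that moment; what a row does not reach only later rows make up. A row lasts 1/10 s, in which the tool goes at most 50 mm and 8.59 degrees, less where a joint would pass 70% of its speed; a pose out of reach is approached as far as the arm can. A call with a gripper value outside its range is refused whole. The fingers move at their own pace and stop on an object; the grip force is fixed at half the most. Time passes only in rows, so rows that repeat a pose let the fingers close. It gives the time, the measured TCP pose, the force and the opening at its end, in the units of the state.
- observe(): the state, without advancing time (a new reading comes with each control period).
- imaging.read_camera(name): name is "scene" or "top"; returns (picture, depth): 420x560x3 uint8, red, green, blue; 420x560 float32, m along the optical axis (not along the pixel's ray), 0 where there is no reading.
- imaging.get_calibration(name): a dict with "fx", "fy", "cx", "cy" (pixels), "eye" and "rotation" of the camera in the world. Camera axes: x right, y down, z forward; pixel columns grow to the right and rows downward; lengths in m; the calibration is good to about 2 mm. A picture is of the moment at which its call begins. get_calibration takes no time and is no camera call.
- finish_job(): hands the job in, once; it reports no verdict.
The state is a dict: "time": time; "q": joint angles; "joint_velocities": joint speeds; "effort": joint torques, N m; "eef_pos": TCP position; "orientation": TCP orientation; "wrist_force": force on the tool from outside, world axes, zero at the start; "torque": the same for the moment, N m; "finger_gap": finger opening in m.
Only numpy, scipy, OpenCV 4.12 (cv2) and the standard library are available. Lean on these libraries where they do the work, as an engineer would, in place of code of your own. Each camera call takes 0.05 s, during which the arm holds its last target. There are 200 camera calls.

TASK

Swing the hinged cover of the junction box shut, then press it down into its foam seal and turn the black wing latch a quarter turn clockwise until it drops into its locked detent and stays there when you let go. Feel for the cover meeting its rubber stop buffers, which takes a push of 15 to 20 N, and do not push much harder; never twist the wing by force when it binds, and leave the tools and parts lying around where they are.

Things in the scene. Friction and masses are not known exactly. Their poses are not given: they have to be found in the camera images.
- enclosure: light grey plastic junction box lying on its back on the white practice board, fixed to it; 200 (x) x 180 (y) mm, its walls 89 mm high, mouth upwards. Origin: centre of its underside. Its own x axis points from the latch side (nearest the robot) to the hinge side, z up. Cable glands stick out 28 mm on both y sides. A foam rubber seal stands 16 mm proud of the rim.
- cover_hinge (a point): point on the hinge line of the cover, mid-length: 100 mm along the box's +x and 105 mm above its underside; the hinge line runs along the box's y axis.
- cover_push (a point): point on the outer (upper) face of the cover, 175 mm from the hinge line and 60 mm to the +y side of the latch, clear of it: a good place to push the cover shut. It moves with the cover; its z axis is the outward normal of the cover.
- cover (a joint): angle of the cover about its hinge, rad; a plate 208 x 188 x 6 mm, free edge nearest the robot, up when open (0.45 to 0.85 at the start). The stiff hinge stays at any angle; 2 to 4 N at the free edge moves it. 0: lies on the foam seal; below 0 it squeezes the seal, which pushes back with 7 N on the latch axis at first, 0.6 N more per mm. Latched, the cover stays at -0.006 to -0.06.
- latch (a joint): angle of the wing latch, rad, growing clockwise seen from outside: 0.1 to 0.35 at the start (unlocked), locked detent at 1.57, solid stop at 1.60. It turns with little friction. A steel tongue under the cover turns with the wing; locked, it points to the box's latch-side wall.
- keeper_place (a point): middle of the steel keeper bracket on the latch-side wall inside the box; its height is set by hand for each box, to within 4.5 mm of this point. Past about 0.7 rad the tongue must run beneath it: the cover must first be pressed into the seal by 2.5 to 9 mm at the latch axis, or it jams on its side. From 1.52 rad on a notch lies above it: let the pressure off and the cover rises 1.5 mm, locking it.
- shaft (a joint): twist, rad, of the plastic shaft between wing and tongue, 5 N m per rad, positive when the tongue lags behind. With the cover pressed down far enough the latch turns with under 0.15 N m; if it binds, the cover must be pressed a little more, not the wing twisted harder: at 0.09 rad (0.45 N m) the shaft is damaged.
- buffer (a joint): squeeze, m, of the two stiff rubber stop buffers on the keeper that check the cover; 0 while untouched. The cover meets them 0.4 mm after the tongue has room to pass beneath the keeper; from there on the force on the latch axis climbs steeply, over 20 N per mm. 16 to 18 N in all is right with a light grip (15 N) that follows the wing's arc and tilt about the hinge; a hard or untilting grip takes up to 5 N more on itself. At 0.0008 (22 to 25 N) the buffers are overloaded.
- wing (a point): centre of the latch's black wing, on the latch axis, square to the cover, 135 mm from the hinge line, midway along the box's y. An upright blade 42 mm long (this point's y axis), 10 mm thick (x), 26 mm high (z, outward); its top is 13 mm above this point. It stands on a collar, 48 mm across and 6 mm high, that turns with it: the collar's upper face is 13 mm below this point, the cover 19 mm.
- tape_measure: pocket tape measure, black and orange, 30 x 70 x 66 mm, standing on the table. Bystander: leave it alone. Origin: centre of its underside.
- level: blue torpedo level, 230 x 22 x 40 mm, lying on the table. Bystander: leave it alone. Origin: centre of its underside.
- screwdriver: screwdriver, 200 mm long, yellow handle, lying on the practice board. Bystander: leave it alone. Origin: centre of its underside.
- pencil: round pencil, 8 mm thick and 170 mm long, lying on the near edge of the practice board. Bystander: leave it alone. Origin: centre of its underside.
- outlet_box: open square steel outlet box, 100 x 100 x 54 mm, standing on the table. Bystander: leave it alone. Origin: centre of its underside.
- flask: orange drinking flask, 72 mm across and 220 mm tall, standing on the table. Bystander: leave it alone. Origin: centre of its underside.
- spare_switch: spare black rotary switch on a square brass foot, 44 x 44 x 52 mm, lying unfixed on the practice board. Bystander: leave it alone. Origin: centre of its underside.

How it is judged:
By the outcome, as a careful person would: the job done as asked, in the order asked, and still so for the second after the job is handed in, with the robot touching nothing.
It also fails if it takes over 72 s, if anything falls off the work surface, if the arm or the gripper's body presses on something with over 40 N, if the wrist force passes 120 N, or if a joint passes its speed limit or range.

## Working session

There is one attempt and no reset: what is moved stays moved. The work goes in short steps, Python scripts to look and compute and a tool call to move; the robot and the scene stay as the last step left them, time stands still between calls to the robot, and variables do not carry over. Pictures are saved under pics/ and viewed, on a budget of 10 in all, crops included, one or two more only if the job needs it, and the job is handed in when it is done.

Besides the shell and the picture viewer there is one more tool, called by a JSON object that holds its "fn" and its "kwargs". play_rows: Moves the arm, as the interface text tells. Its arguments: {"type":"object","properties":{"commands":{"type":"array"}},"required":["commands"]}

```bash
ls; mkdir -p pics
python3 - <<'E'
from cell import observe, imaging
import cv2,numpy as np
print(observe())
for n in("scene","top"):
    p,d=imaging.read_camera(n); c=imaging.get_calibration(n); print(n,c)
    cv2.imwrite(f"pics/{n}0.png",p[:,:,::-1]); np.save(f"pics/{n}0.npy",d)
E
```

```text
pics
{'time': 0.0, 'q': array([ 1.08021915e+00,  2.59348357e-01,  1.53608280e+00, -2.70991683e-07,
        1.34799358e+00, -2.02786991e-01]), 'joint_velocities': array([ 6.15577832e-05, -4.60330137e-04, -4.59647861e-04, -6.99387558e-05,
        1.02401544e-03, -4.82788411e-05]), 'effort': array([-1.31356483e-04, -4.37300885e+01, -2.83999515e+01,  7.17044156e-02,
        4.12753271e-02, -1.26665509e-04]), 'eef_pos': array([0.15581616, 0.52689619, 0.21781494]), 'orientation': array([-4.50411848e-01, -3.10850718e+00,  2.70622215e-03]), 'wrist_force': array([-0.25925054, -0.67819569,  0.04336399]), 'torque': array([-0.04556418,  0.06567055, -0.03881695]), 'finger_gap': 0.09242932729345657}
scene {'fx': 429.4476076162289, 'fy': 429.4476076162289, 'cx': 279.3268952205676, 'cy': 206.36552493373065, 'eye': array([0.65983162, 0.80082077, 0.99333185]), 'rotation': array([-0.23125121, -2.86663928,  1.12677577])}
top {'fx': 387.7918064062394, 'fy': 387.7918064062394, 'cx': 286.95084952389, 'cy': 211.94455129567453, 'eye': array([ 0.46392232, -0.01819245,  1.18775775]), 'rotation': array([-2.1721962 ,  2.15096428, -0.05889478])}
```

View pics/scene0.png

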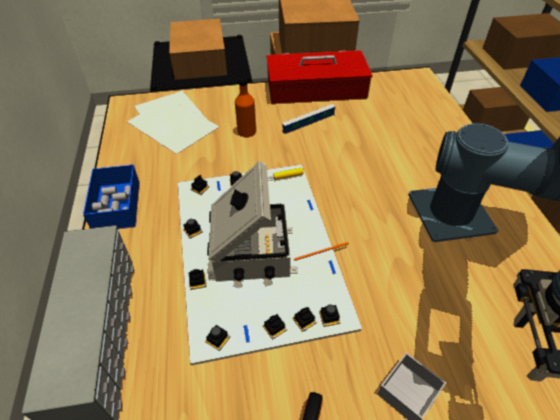

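View pics/top0.png

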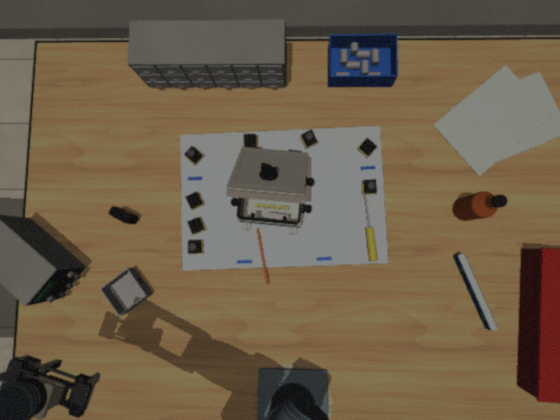

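The scene view shows the open cover at about (240,210) with the wing at (239,200). In the top view the cover is at (228–312, 148–202), the wing is at (269,172), and robot +x points up. Next I'll crop closer and fit the cover plane from depth.

```bash
cat > h.py <<'E'
import numpy as np,cv2
from scipy.spatial.transform import Rotation as R
from cell import observe, imaging
def cloud(n,d):
    c=imaging.get_calibration(n); v,u=np.mgrid[:420,:560]
    P=np.stack([(u-c['cx'])/c['fx']*d,(v-c['cy'])/c['fy']*d,d],-1)
    W=P@R.from_rotvec(c['rotation']).as_matrix().T+c['eye']; W[d==0]=np.nan; return W
def ray(n,u,v):
    c=imaging.get_calibration(n)
    return c['eye'],R.from_rotvec(c['rotation']).as_matrix()@np.array([(u-c['cx'])/c['fx'],(v-c['cy'])/c['fy'],1])
def plane(P):
    for _ in range(4):
        m=P.mean(0); n=np.linalg.svd(P-m,full_matrices=False)[2][2]; n*=np.sign(n[2]); r=(P-m)@n; P=P[abs(r)<max(.002,1.5*r.std())]
    return m,n,r.std(),len(P)
E
python3 - <<'E'
from h import *
a=cv2.imread('pics/scene0.png')[155:285,195:300];b=cv2.imread('pics/top0.png')[130:240,215:325]
a=cv2.resize(a,None,fx=4,fy=4,interpolation=2);b=cv2.resize(b,None,fx=3.6,fy=3.6,interpolation=2)
o=np.zeros((540,800,3),np.uint8);o[:a.shape[0],:a.shape[1]]=a[:540];w=800-a.shape[1];o[:b.shape[0],a.shape[1]:]=b[:,:w];cv2.imwrite('pics/crop0.png',o)
Wt=cloud('top',np.load('pics/top0.npy'));Ws=cloud('scene',np.load('pics/scene0.npy'))
def poly(W,pts):
    m=np.zeros((420,560),np.uint8);cv2.fillPoly(m,[np.array(pts)],1);P=W[m>0];return P[~np.isnan(P[:,0])]
for nm,W,p in(('top',Wt,[(241,152),(305,155),(308,190),(235,182)]),('scene',Ws,[(215,222),(255,178),(263,195),(262,225),(225,245)])):
    m,n,s,k=plane(poly(W,p));print(nm,m,n,s,k,'tilt',np.arccos(n[2]),'yaw',np.arctan2(-n[1],-n[0]))
print('board',np.nanmedian(Wt[240:265,190:230,2]),'table',np.nanmedian(Wt[300:330,360:400,2]))
for v,u in((172,269),(170,269),(175,269)):print(Wt[v,u])
for v,u in((200,239),(196,239),(203,239)):print(Ws[v,u])
E
```

```text
top [0.65898837 0.0523549  0.20433491] [ 0.73538234 -0.06344517  0.67467587] 0.0009401674216044198 1919 tilt 0.8302708440720407 yaw 3.0555306808859917
scene [0.64689301 0.10141751 0.21905776] [ 0.73412147 -0.06454048  0.67594393] 0.0008590095868880611 1352 tilt 0.8285515171230816 yaw 3.0539028517972846
board 0.017196129183074227 table 0.0008141617436916437
[0.64565542 0.05867469 0.23768493]
[0.65031146 0.05859376 0.23963156]
[0.63813743 0.05857364 0.23751297]
[0.6466417  0.07007264 0.23769885]
[0.64542178 0.06025737 0.24152182]
[0.6474886  0.0737294  0.23101655]
```

View pics/crop0.png

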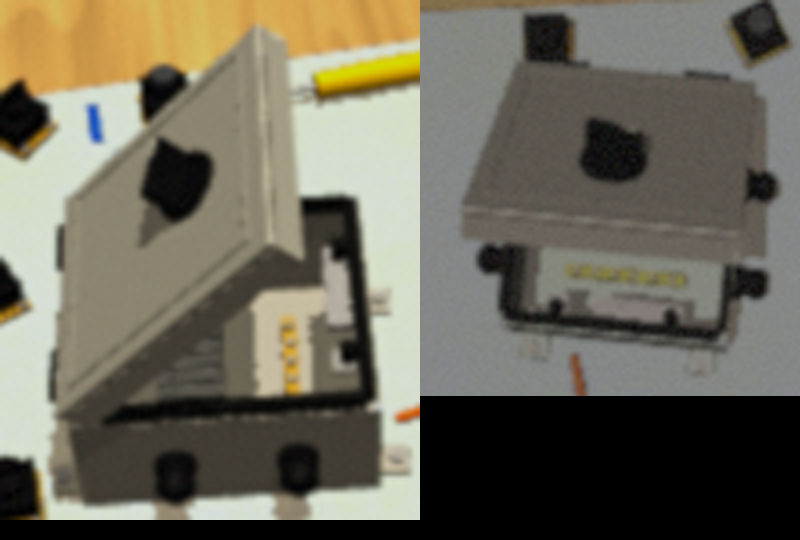

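The crops show the wing at about top px (268,171) and scene px (239,200), and the cover plane agrees in both views: tilt 0.83, box yaw −0.087. Next are the extents in the box frame.

Run:
```python
from h import *
yaw=-0.0872;ex=np.array([np.cos(yaw),np.sin(yaw),0]);ey=np.array([-np.sin(yaw),np.cos(yaw),0])
C={n:cloud(n,np.load(f'pics/{n}0.npy')) for n in('top','scene')}
t=0.829;nn=np.sin(t)*ex+np.array([0,0,np.cos(t)]);dn=-np.cos(t)*ex+np.array([0,0,np.sin(t)])
off={'top':np.dot([0.65898837,0.0523549,0.20433491],nn),'scene':np.dot([0.64689301,0.10141751,0.21905776],nn)};print(off)
for n,W in C.items():
    P=W.reshape(-1,3);P=P[~np.isnan(P[:,0])]
    h=P@nn-off[n];a=P@dn;b=P@ey
    box=(P[:,0]>.5)&(P[:,0]<.85)&(P[:,1]>-.1)&(P[:,1]<.25)&(P[:,2]>.08)
    c=box&(abs(h)<.002)
    print(n,'cover along',np.percentile(a[c],[.2,1,50,99,99.8]),'ey',np.percentile(b[c],[.2,1,50,99,99.8]))
    w=box&(h>.010)&(h<.045)&(P[:,2]>.17)
    print(' wing n',w.sum(),'along',np.percentile(a[w],[2,50,98]),'ey',np.percentile(b[w],[2,50,98]),'h',np.percentile(h[w],[2,50,98]))
    k=w&(h>.027); ab=np.c_[a[k],b[k]].astype(np.float32); print(' top pts',k.sum(),ab.mean(0),cv2.minAreaRect(ab))
    r=P[(P[:,2]>.09)&(P[:,2]<.135)&(P[:,0]>.5)&(P[:,0]<.85)&(P[:,1]>-.1)&(P[:,1]<.25)]
    print(' rim x',np.percentile(r@ex,[.5,2,98,99.5]),'y',np.percentile(r@ey,[.5,2,98,99.5]))
    print(' rim z hist',np.histogram(r[:,2],9,(.09,.135))[0])
```

```text
{'top': np.float64(0.6186870737179564), 'scene': np.float64(0.6166003538945026)}
top cover along [-0.40453453 -0.39990703 -0.28469181 -0.19236514 -0.19094861] ey [0.02475209 0.02603334 0.11458902 0.20972375 0.21130873]
 wing n 146 along [-0.26606847 -0.25707625 -0.24949198] ey [0.099296   0.11757345 0.13860238] h [0.01098342 0.02342471 0.03286107]
 top pts 56 [-0.25841382  0.11846981] ((-0.25896763801574707, 0.11841301620006561), (0.013163026422262192, 0.040314629673957825), 23.8754825592041)
 rim x [0.51971686 0.51994516 0.72850597 0.7297825 ] y [0.02827267 0.02939901 0.20591062 0.2082974 ]
 rim z hist [  3  34 145  73  29 178 201  76  53]
scene cover along [-0.40624008 -0.40218737 -0.29349799 -0.19261391 -0.1913469 ] ey [0.02599877 0.02821299 0.13812228 0.2131297  0.21402921]
 wing n 151 along [-0.26873488 -0.25818893 -0.25053664] ey [0.10301198 0.12236947 0.14024781] h [0.01029969 0.02277448 0.03274302]
 top pts 49 [-0.25929245  0.12177549] ((-0.25965040922164917, 0.12111146003007889), (0.011245867237448692, 0.039509907364845276), 15.843585014343262)
 rim x [0.51855251 0.51942884 0.72599889 0.72852512] y [0.03073144 0.03336403 0.21301356 0.2143174 ]
 rim z hist [103 158 242 134 146 302 152  92  76]
```

```bash
cat >> h.py <<'E'
yaw=-0.0872;ex=np.array([np.cos(yaw),np.sin(yaw),0]);ey=np.array([-np.sin(yaw),np.cos(yaw),0]);ez=np.array([0,0,1.])
H=0.717*ex+0.1195*ey+0.122*ez   # hinge point
def cov(t,l,b,h):  # point on cover: l from hinge, b along ey, h above hinge line
    return H+l*(-np.cos(t)*ex+np.sin(t)*ez)+b*ey+h*(np.sin(t)*ex+np.cos(t)*ez)
def Rd(az,tilt=0): # tool z down, tool y at azimuth az (from ex toward ey); tilt=cover angle: tool z = -normal
    n=np.sin(tilt)*ex+np.cos(tilt)*ez; u=np.cos(tilt)*ex-np.sin(tilt)*ez
    y=np.cos(az)*u+np.sin(az)*ey; z=-n; return np.c_[np.cross(y,z),y,z]
def rel(p,Rt,p0=None,R0=None):
    s=observe()
    if p0 is None:p0=s['eef_pos']
    if R0 is None:R0=R.from_rotvec(s['orientation']).as_matrix()
    return np.round(R0.T@(p-p0),4),np.round(R.from_matrix(R0.T@Rt).as_rotvec(),4)
E
python3 - <<'E'
from h import *
s=observe();R0=R.from_rotvec(s['orientation']).as_matrix();print(R0, 'y az',np.arctan2(R0[:,1]@ey,R0[:,1]@ex))
for t in(.829,.6,.3,0): print(t,cov(t,.175,.06,.006))
tgt=cov(.829,.175,.06,.006)+[-.0,0,.06]
for az in(np.pi/2,-np.pi/2): print(tgt,rel(tgt,Rd(az)))
E
```

```text
[[-9.58888270e-01  2.83782958e-01 -7.19628328e-04]
 [ 2.83783721e-01  9.58887286e-01 -1.40446465e-03]
 [ 2.91479321e-04 -1.55094348e-03 -9.99998755e-01]] y az 1.3702590031670507
0.829 [0.61653194 0.12628635 0.2550735 ]
0.6 [0.58939835 0.12865841 0.22576445]
0.3 [0.56512604 0.13078034 0.17944806]
0 [0.55557324 0.13161546 0.128     ]
[0.61653194 0.12628635 0.3150735 ] (array([-0.5554, -0.2536, -0.0969]), array([-0.0015, -0.0004, -0.2005]))
[0.61653194 0.12628635 0.3150735 ] (array([-0.5554, -0.2536, -0.0969]), array([-7.0000e-04,  2.2000e-03,  2.9411e+00]))
```

{"fn": "play_rows", "kwargs": {"commands": [[[0, 0, -0.05], [0, 0, 0], 0.0], [[-0.02, -0.01, -0.1], [0, 0, 0], 0.0], [[-0.07, -0.03, -0.12], [0, 0, -0.05], 0.0], [[-0.12, -0.05, -0.12], [0, 0, -0.1], 0.0], [[-0.165, -0.07, -0.12], [0, 0, -0.15], 0.0], [[-0.21, -0.09, -0.12], [0, 0, -0.2], 0.0], [[-0.255, -0.11, -0.12], [0, 0, -0.2], 0.0], [[-0.3, -0.135, -0.12], [0, 0, -0.2], 0.0], [[-0.345, -0.155, -0.12], [0, 0, -0.2], 0.0], [[-0.39, -0.175, -0.12], [0, 0, -0.2], 0.0]]}}

```text
time: 1.1
eef_pos: [0.4726, 0.2547, 0.3384]
orientation: [-0.138, -3.138, 0.0]
wrist_force: [0.6, 0.8, -0.4]
finger_gap: 0.0175
```

{"fn": "play_rows", "kwargs": {"commands": [[[-0.045, -0.02, 0], [0, 0, 0], 0.0], [[-0.09, -0.04, 0], [0, 0, 0], 0.0], [[-0.13, -0.05, 0], [0, 0, 0], 0.0], [[-0.13, -0.05, 0], [0, 0, 0], 0.0], [[-0.13, -0.05, 0], [0, 0, 0], 0.0]]}}

```text
time: 1.6
eef_pos: [0.597, 0.1946, 0.337]
orientation: [-0.14, -3.135, 0.0]
wrist_force: [-0.9, -0.5, 0.1]
finger_gap: 0.0008
```

Run:
```python
from h import *
s=observe();print(s['time'],s['eef_pos'],s['wrist_force'],s['q'])
print(rel(cov(.829,.175,.06,.006)+[0,0,.015],Rd(np.pi/2)))
```

```text
1.6 [0.59698047 0.19458032 0.33699322] [-0.93635463 -0.48518575  0.09700125] [ 1.37510838e-01  3.62215557e-01  1.10903740e+00  3.03407198e-04
  1.67339116e+00 -1.34391512e+00]
(array([-0.0258, -0.0663,  0.0669]), array([-0.0004, -0.003 , -0.0021]))
```

{"fn": "play_rows", "kwargs": {"commands": [[[-0.026, -0.04, 0.01], [0, 0, 0], 0.0], [[-0.026, -0.066, 0.03], [0, 0, 0], 0.0], [[-0.026, -0.066, 0.05], [0, 0, 0], 0.0], [[-0.026, -0.066, 0.062], [0, 0, 0], 0.0], [[-0.026, -0.066, 0.062], [0, 0, 0], 0.0]]}}

```text
time: 2.1
eef_pos: [0.615, 0.1283, 0.2752]
orientation: [-0.136, -3.135, -0.0]
wrist_force: [-0.4, -0.0, -0.0]
finger_gap: 0.0005
```

Run:
```python
from h import *
print(observe()['eef_pos'])
p0=observe()['eef_pos']
for t in np.arange(.829,-.001,-.0829/1.5):
    print(round(t,3),rel(cov(t,.175,.06,.006)+ez*.0075*np.tan(t),Rd(np.pi/2))[0])
```

```text
[0.61499323 0.12829169 0.27524715]
0.829 [-0.0017 -0.0019  0.012 ]
0.774 [ 0.0054 -0.0019  0.0194]
0.718 [ 0.0122 -0.0019  0.027 ]
0.663 [ 0.0186 -0.0018  0.035 ]
0.608 [ 0.0246 -0.0018  0.0432]
0.553 [ 0.0301 -0.0018  0.0517]
0.497 [ 0.0352 -0.0018  0.0605]
0.442 [ 0.0399 -0.0018  0.0695]
0.387 [ 0.044  -0.0018  0.0788]
0.332 [ 0.0477 -0.0018  0.0882]
0.276 [ 0.0509 -0.0018  0.0978]
0.221 [ 0.0535 -0.0018  0.1075]
0.166 [ 0.0557 -0.0018  0.1174]
0.111 [ 0.0573 -0.0018  0.1273]
0.055 [ 0.0584 -0.0018  0.1374]
-0.0 [ 0.059  -0.0018  0.1474]
```

{"fn": "play_rows", "kwargs": {"commands": [[[-0.002, -0.002, 0.008], [0, 0, 0], 0.0], [[0.002, -0.002, 0.015], [0, 0, 0], 0.0], [[0.0055, -0.002, 0.0195], [0, 0, 0], 0.0], [[0.009, -0.002, 0.023], [0, 0, 0], 0.0], [[0.012, -0.002, 0.027], [0, 0, 0], 0.0]]}}

```text
time: 2.6
eef_pos: [0.6044, 0.1265, 0.2497]
orientation: [0.137, 3.138, 0.0]
wrist_force: [1.0, 0.5, 0.3]
finger_gap: 0.0005
```

{"fn": "play_rows", "kwargs": {"commands": [[[0.0065, 0, 0.008], [0, 0, 0], 0.0], [[0.0125, 0, 0.016], [0, 0, 0], 0.0], [[0.018, 0, 0.0245], [0, 0, 0], 0.0], [[0.023, 0, 0.0335], [0, 0, 0], 0.0], [[0.0275, 0, 0.0425], [0, 0, 0], 0.0], [[0.0315, 0, 0.052], [0, 0, 0], 0.0], [[0.0355, 0, 0.061], [0, 0, 0], 0.0], [[0.0385, 0, 0.071], [0, 0, 0], 0.0], [[0.0385, 0, 0.071], [0, 0, 0], 0.0]]}}

```text
time: 3.5
eef_pos: [0.565, 0.1296, 0.1768]
orientation: [-0.138, -3.135, 0.0]
wrist_force: [-0.2, -0.3, -1.0]
finger_gap: 0.0005
```

Run:
```python
from h import *
p,d=imaging.read_camera('scene');cv2.imwrite('pics/s1.png',cv2.resize(p[130:300,170:350,::-1],None,fx=3.5,fy=3.5,interpolation=2))
```

```text
(no output)
```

View pics/s1.png

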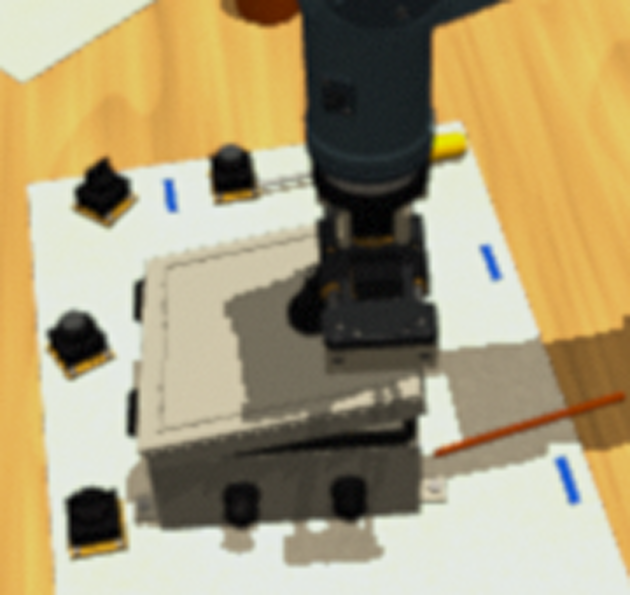

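The cover follows the fingers and is about 0.3 rad open, with the hand at crop (375,300). I'll carry on down the arc.

{"fn": "play_rows", "kwargs": {"commands": [[[0.003, 0, 0.009], [0, 0, 0], 0.0], [[0.0055, 0, 0.018], [0, 0, 0], 0.0], [[0.0075, 0, 0.0265], [0, 0, 0], 0.0], [[0.009, 0, 0.035], [0, 0, 0], 0.0], [[0.01, 0, 0.041], [0, 0, 0], 0.0], [[0.01, 0, 0.044], [0, 0, 0], 0.0], [[0.01, 0, 0.044], [0, 0, 0], 0.0]]}}

```text
time: 4.25
eef_pos: [0.5562, 0.1305, 0.1341]
orientation: [-0.138, -3.138, 0.0]
wrist_force: [-0.1, 0.3, 0.5]
finger_gap: 0.0005
```

{"fn": "play_rows", "kwargs": {"commands": [[[0, 0, 0.002], [0, 0, 0], 0.0], [[0, 0, 0.004], [0, 0, 0], 0.0], [[0, 0, 0.004], [0, 0, 0], 0.0]]}}

```text
time: 4.55
eef_pos: [0.5564, 0.1305, 0.1306]
orientation: [-0.138, -3.139, 0.0]
wrist_force: [-0.2, -0.6, 0.0]
finger_gap: 0.0004
```

{"fn": "play_rows", "kwargs": {"commands": [[[0, 0, 0.001], [0, 0, 0], 0.0], [[0, 0, 0.002], [0, 0, 0], 0.0]]}}

```text
time: 4.75
eef_pos: [0.5565, 0.1305, 0.1287]
orientation: [0.138, 3.138, 0.0]
wrist_force: [-0.4, -0.8, -0.6]
finger_gap: 0.0004
```

{"fn": "play_rows", "kwargs": {"commands": [[[0, 0, 0.001], [0, 0, 0], 0.0], [[0, 0, 0.002], [0, 0, 0], 0.0]]}}

```text
time: 4.95
eef_pos: [0.5564, 0.1305, 0.127]
orientation: [0.138, 3.138, 0.0]
wrist_force: [-1.9, -0.9, 5.3]
finger_gap: 0.0005
```

Contact with the foam gives 5.3 N at z = 0.127, close to the predicted 0.128, so the cover is shut. I'll back off to the side and measure the wing.

{"fn": "play_rows", "kwargs": {"commands": [[[0, 0, -0.03], [0, 0, 0], 0.0], [[0, 0, -0.07], [0, 0, 0], 0.0], [[0, 0.03, -0.1], [0, 0, -0.14], 0.03], [[0.02, 0.07, -0.12], [0, 0, -0.28], 0.03], [[0.04, 0.12, -0.12], [0, 0, -0.42], 0.03], [[0.06, 0.15, -0.12], [0, 0, -0.56], 0.03], [[0.08, 0.17, -0.12], [0, 0, -0.7], 0.03], [[0.1, 0.17, -0.12], [0, 0, -0.84], 0.03], [[0.1, 0.17, -0.12], [0, 0, -0.98], 0.03], [[0.1, 0.17, -0.12], [0, 0, -1.1], 0.03]]}}

```text
time: 5.95
eef_pos: [0.4708, 0.3092, 0.2468]
orientation: [-1.533, 2.742, -0.0]
wrist_force: [0.3, 0.4, -0.4]
finger_gap: 0.0303
```

Run:
```python
from h import *
o=np.zeros((500,800,3),np.uint8)
I={}
for i,(n,(v,u)) in enumerate((('scene',(160,190)),('top',(110,215)))):
    p,d=imaging.read_camera(n);np.save(f'pics/{n}2.npy',d);cv2.imwrite(f'pics/{n}2.png',p[:,:,::-1])
    o[:,400*i:400*i+400]=cv2.resize(p[v:v+125,u:u+100,::-1],(400,500),interpolation=2)
    W=cloud(n,d).reshape(-1,3);W=W[~np.isnan(W[:,0])]
    X,Y,Z=W@ex,W@ey,W[:,2]
    c=(X>.53)&(X<.70)&(Y>.04)&(Y<.20)&(Z>.115)&(Z<.137)
    m,nn,s,k=plane(W[c]);print(n,'cover z at wing',m[2]-(nn[0]*(.582*ex[0]+.1195*ey[0]-m[0])+nn[1]*(.582*ex[1]+.1195*ey[1]-m[1]))/nn[2],'n',nn,'slope along ex',nn@ex,s,k)
    w=(abs(X-.582)<.04)&(abs(Y-.1195)<.04)&(Z>.142)&(Z<.18)
    for z0 in(.142,.150,.154):
        q=w&(Z>z0);xy=np.c_[X[q],Y[q]].astype(np.float32);print(z0,q.sum(),xy.mean(0),np.median(xy,0),cv2.minAreaRect(xy),Z[q].max())
cv2.imwrite('pics/c2.png',o);s=observe();print(s['time'],s['eef_pos'])
```

```text
scene cover z at wing 0.12631865675581702 n [ 0.00134584 -0.0012139   0.99999836] slope along ex 0.0014464488705244734 0.001053232052711233 2137
0.142 77 [0.5833681  0.12410925] [0.58290213 0.12535743] ((0.5831894278526306, 0.12129604071378708), (0.04470384493470192, 0.009555892087519169), 70.46177673339844) 0.16264832693521059
0.15 57 [0.58313555 0.12213264] [0.5826368  0.12313718] ((0.5826786756515503, 0.11985687911510468), (0.04164966195821762, 0.009555892087519169), 70.46177673339844) 0.16264832693521059
0.154 50 [0.58300966 0.1209881 ] [0.5824192  0.12106501] ((0.582800030708313, 0.11981381475925446), (0.04164966195821762, 0.009298332966864109), 70.46177673339844) 0.16264832693521059
top cover z at wing 0.12764192625234702 n [2.77451800e-03 3.14838051e-04 9.99996101e-01] slope along ex 0.002736557092362455 0.001079114208002881 2245
0.142 63 [0.58409375 0.1176506 ] [0.58422065 0.11806385] ((0.5847534537315369, 0.11808094382286072), (0.04118764400482178, 0.010344085283577442), 71.46401977539062) 0.1635510029092231
0.15 59 [0.5844253  0.11792044] [0.5842466  0.11806385] ((0.5847534537315369, 0.11808094382286072), (0.04118764400482178, 0.010344085283577442), 71.46401977539062) 0.1635510029092231
0.154 57 [0.5843919 0.1178494] [0.5842466  0.11806385] ((0.584877610206604, 0.11803604662418365), (0.041147585958242416, 0.009607103653252125), 69.41918182373047) 0.1635510029092231
6.05 [0.4714145  0.30882453 0.24663469]
```

View pics/c2.png

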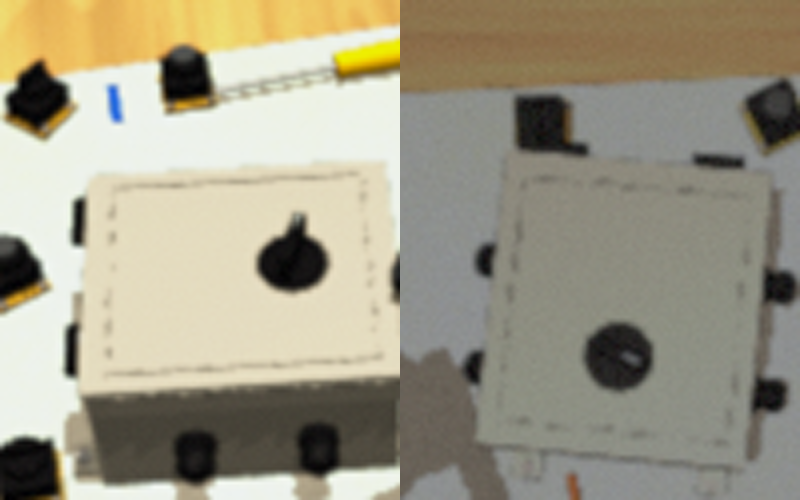

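The cover is flat and the wing shows in both crops, at about (293,262) and (618,356). Wing centre is ex 0.5837, ey 0.119, blade angle 0.34 rad, inside the 0.1–0.35 range. Cover face is at z 0.127, as expected. Now I'll move above the wing.

```bash
cat >> h.py <<'E'
WX,WY=.5837*ex,.119*ey
def tgt(z): return WX+WY+z*ez
def favg(k=8):
    f=[]
    for _ in range(k):
        imaging.read_camera('top'); s=observe(); f.append(np.r_[s['wrist_force'],s['torque'],s['eef_pos']])
    f=np.array(f);print('t',round(s['time'],2),'F',f[:,:3].mean(0).round(2),'sd',f[:,2].std().round(2),'M',f[:,3:6].mean(0).round(3),'p',f[:,6:].mean(0).round(5),'gap',round(s['finger_gap'],4),'rv',s['orientation'].round(4))
    return f.mean(0)
E
python3 - <<'E'
from h import *
print(rel(tgt(.20),Rd(np.pi-.34)),observe()['q'])
E
```

```text
(array([ 0.141 , -0.2297,  0.0466]), array([-0.    ,  0.    , -0.1299])) [ 3.82076252e-01  2.66257148e-01  1.45601396e+00 -2.72805327e-05
  1.41928165e+00 -2.20245546e+00]
```

{"fn": "play_rows", "kwargs": {"commands": [[[0.024, -0.038, 0], [0, 0, -0.05], 0.03], [[0.048, -0.076, 0], [0, 0, -0.1], 0.03], [[0.072, -0.115, 0], [0, 0, -0.13], 0.03], [[0.096, -0.154, 0], [0, 0, -0.13], 0.03], [[0.12, -0.195, 0.01], [0, 0, -0.13], 0.03], [[0.141, -0.23, 0.03], [0, 0, -0.13], 0.03], [[0.141, -0.23, 0.047], [0, 0, -0.13], 0.03], [[0.141, -0.23, 0.047], [0, 0, -0.13], 0.03], [[0.141, -0.23, 0.047], [0, 0, -0.13], 0.03]]}}

```text
time: 6.95
eef_pos: [0.5918, 0.0673, 0.1996]
orientation: [1.695, -2.644, -0.001]
wrist_force: [0.4, -0.2, 0.5]
finger_gap: 0.0297
```

Run:
```python
from h import *
favg(8)
print(rel(tgt(.137),Rd(np.pi-.34)),observe()['q'])
```

```text
t 7.35 F [0.09 0.02 0.22] sd 0.24 M [0.089 0.074 0.   ] p [0.59223 0.06791 0.20072] gap 0.0301 rv [-1.6987e+00  2.6417e+00 -1.0000e-03]
(array([0.0001, 0.0003, 0.0633]), array([-0.001 ,  0.0004, -0.0007])) [-7.31491568e-02  3.52226749e-01  1.44964014e+00 -1.35605116e-05
  1.33866137e+00 -2.78687262e+00]
```

{"fn": "play_rows", "kwargs": {"commands": [[[0, 0, 0.02], [0, 0, 0], 0.03], [[0, 0, 0.035], [0, 0, 0], 0.03], [[0, 0, 0.045], [0, 0, 0], 0.03], [[0, 0, 0.053], [0, 0, 0], 0.03], [[0, 0, 0.06], [0, 0, 0], 0.03], [[0, 0, 0.062], [0, 0, 0], 0.03], [[0, 0, 0.062], [0, 0, 0], 0.014], [[0, 0, 0.062], [0, 0, 0], 0.014], [[0, 0, 0.062], [0, 0, 0], 0.014], [[0, 0, 0.062], [0, 0, 0], 0.014]]}}

```text
time: 8.35
eef_pos: [0.5923, 0.0671, 0.1381]
orientation: [-1.698, 2.643, -0.001]
wrist_force: [-0.2, 0.3, 0.0]
finger_gap: 0.0142
```

Run:
```python
from h import *
favg(6)
```

```text
t 8.65 F [-0.18 -0.57 -0.11] sd 0.22 M [ 0.069  0.051 -0.007] p [0.59207 0.06714 0.13784] gap 0.0138 rv [-1.6982e+00  2.6430e+00 -1.0000e-04]
```

```bash
cat >> h.py <<'E'
def press(az0,d0,d1,az1=None,h=.012):
    az1=az0 if az1 is None else az1
    f=lambda d:cov(-d/.1335,.1335,0,h)
    return rel(f(d1),Rd(az1,-d1/.1335),f(d0),Rd(az0,-d0/.1335))
E
python3 - <<'E'
from h import *
for d in range(1,11): print(d,*press(np.pi-.34,0,d/1000))
E
```

```text
1 [0.     0.0001 0.001 ] [ 0.0071 -0.0025 -0.    ]
2 [0.0001 0.0002 0.002 ] [ 0.0141 -0.005  -0.    ]
3 [0.0001 0.0002 0.003 ] [ 0.0212 -0.0075  0.    ]
4 [0.0001 0.0003 0.004 ] [ 0.0282 -0.01    0.    ]
5 [0.0001 0.0003 0.005 ] [ 0.0353 -0.0125 -0.    ]
6 [0.0001 0.0004 0.006 ] [ 0.0424 -0.015  -0.    ]
7 [0.0001 0.0004 0.007 ] [ 0.0494 -0.0175  0.    ]
8 [0.0002 0.0005 0.008 ] [ 0.0565 -0.02   -0.    ]
9 [0.0002 0.0005 0.009 ] [ 0.0636 -0.0225 -0.    ]
10 [0.0002 0.0005 0.01  ] [ 0.0706 -0.025  -0.    ]
```

{"fn": "play_rows", "kwargs": {"commands": [[[0, 0, 0.001], [0, 0, 0], 0.014], [[0, 0, 0.002], [0, 0, 0], 0.014], [[0, 0, 0.003], [0, 0, 0], 0.014], [[0, 0, 0.003], [0, 0, 0], 0.014]]}}

```text
time: 9.05
eef_pos: [0.5918, 0.0671, 0.1344]
orientation: [1.698, -2.643, -0.0]
wrist_force: [0.1, 0.1, -0.2]
finger_gap: 0.0141
```

{"fn": "play_rows", "kwargs": {"commands": [[[0, 0, 0.001], [0, 0, 0], 0.014], [[0, 0, 0.001], [0, 0, 0], 0.014]]}}

```text
time: 9.25
eef_pos: [0.5919, 0.0672, 0.1335]
orientation: [1.698, -2.643, -0.0]
wrist_force: [-0.3, 0.0, -0.1]
finger_gap: 0.0137
```

{"fn": "play_rows", "kwargs": {"commands": [[[0, 0, 0.001], [0, 0, 0], 0.014], [[0, 0, 0.001], [0, 0, 0], 0.014]]}}

```text
time: 9.45
eef_pos: [0.592, 0.0671, 0.1331]
orientation: [-1.698, 2.643, -0.0]
wrist_force: [-0.9, -0.4, 3.0]
finger_gap: 0.0141
```

{"fn": "play_rows", "kwargs": {"commands": [[[0, 0, 0.001], [0.007, -0.0025, 0], 0.014], [[0, 0, 0.001], [0.007, -0.0025, 0], 0.014], [[0, 0, 0.001], [0.007, -0.0025, 0], 0.014]]}}

```text
time: 9.75
eef_pos: [0.592, 0.0671, 0.1323]
orientation: [-1.695, 2.638, -0.008]
wrist_force: [-2.4, -0.4, 5.6]
finger_gap: 0.0141
```

Run:
```python
from h import *
favg(4)
```

```text
t 9.95 F [-1.99 -0.43  5.66] sd 0.15 M [0.099 0.461 0.008] p [0.59202 0.06716 0.13231] gap 0.0138 rv [-1.6949  2.6377 -0.0077]
```

{"fn": "play_rows", "kwargs": {"commands": [[[0, 0, 0.001], [0.007, -0.0025, 0], 0.014], [[0, 0, 0.001], [0.007, -0.0025, 0], 0.014], [[0, 0, 0.001], [0.007, -0.0025, 0], 0.014]]}}

```text
time: 10.25
eef_pos: [0.592, 0.0672, 0.1314]
orientation: [-1.692, 2.633, -0.015]
wrist_force: [-2.8, 0.6, 6.0]
finger_gap: 0.0142
```

Run:
```python
from h import *
favg(4)
```

```text
t 10.45 F [-2.1  -0.04  5.72] sd 0.21 M [ 0.103  0.563 -0.002] p [0.59198 0.06716 0.13137] gap 0.0138 rv [-1.6918  2.6328 -0.0147]
```

{"fn": "play_rows", "kwargs": {"commands": [[[0, 0, 0.001], [0.007, -0.0025, 0], 0.014], [[0, 0, 0.001], [0.007, -0.0025, 0], 0.014], [[0, 0, 0.001], [0.007, -0.0025, 0], 0.014]]}}

```text
time: 10.75
eef_pos: [0.5919, 0.0672, 0.1304]
orientation: [-1.689, 2.628, -0.022]
wrist_force: [-2.7, 0.4, 6.5]
finger_gap: 0.0143
```

{"fn": "play_rows", "kwargs": {"commands": [[[0, 0, 0.001], [0.007, -0.0025, 0], 0.014], [[0, 0, 0.001], [0.007, -0.0025, 0], 0.014], [[0, 0, 0.001], [0.007, -0.0025, 0], 0.014]]}}

```text
time: 11.05
eef_pos: [0.5919, 0.0672, 0.1297]
orientation: [-1.685, 2.623, -0.029]
wrist_force: [-3.3, 1.2, 7.9]
finger_gap: 0.0142
```

Run:
```python
from h import *
favg(4); M=R.from_rotvec(observe()['orientation']).as_matrix(); print('tool z in box', M[:,2]@ex,M[:,2]@ey,'az',np.arctan2(M[:,1]@ey,M[:,1]@ex))
```

```text
t 11.25 F [-3.67  0.27  8.82] sd 0.39 M [ 0.108  0.782 -0.023] p [0.5919  0.06718 0.1297 ] gap 0.0142 rv [-1.6854  2.6228 -0.0288]
tool z in box 0.030160304954985572 -2.5752683788785122e-05 az 2.8001730882318436
```

{"fn": "play_rows", "kwargs": {"commands": [[[0, 0.0007, 0], [0, 0, 0], 0.014], [[0, 0.0007, 0], [0, 0, 0], 0.014]]}}

```text
time: 11.45
eef_pos: [0.5918, 0.0672, 0.1298]
orientation: [-1.685, 2.622, -0.03]
wrist_force: [-2.8, -0.6, 6.5]
finger_gap: 0.0141
```

{"fn": "play_rows", "kwargs": {"commands": [[[0, 0.0005, 0], [0, 0, 0], 0.014], [[0, 0.0005, 0], [0, 0, 0], 0.014]]}}

```text
time: 11.65
eef_pos: [0.5919, 0.0672, 0.1298]
orientation: [-1.684, 2.622, -0.032]
wrist_force: [-0.6, -1.4, 6.7]
finger_gap: 0.014
```

{"fn": "play_rows", "kwargs": {"commands": [[[0, 0, 0], [0, 0, 0], 0.0115], [[0, 0, 0], [0, 0, 0], 0.0105], [[0, 0, 0], [0, 0, 0], 0.0095], [[0, 0, 0], [0, 0, 0], 0.0095], [[0, 0, 0], [0, 0, 0], 0.0095]]}}

```text
time: 12.15
eef_pos: [0.5922, 0.0671, 0.1298]
orientation: [-1.684, 2.621, -0.032]
wrist_force: [-0.3, -0.8, 6.6]
finger_gap: 0.0103
```

Run:
```python
from h import *
favg(4)
```

```text
t 12.35 F [ 0.13 -1.68  6.61] sd 0.19 M [-0.095  0.187  0.046] p [0.59221 0.06707 0.12983] gap 0.01 rv [-1.6841  2.6213 -0.0321]
```

Gripped, with a gap of 10 mm and low side forces. I'll keep pressing along the arc.

{"fn": "play_rows", "kwargs": {"commands": [[[0, 0.0001, 0.001], [0.007, -0.0025, 0], 0.0095], [[0, 0.0001, 0.001], [0.007, -0.0025, 0], 0.0095], [[0, 0.0001, 0.001], [0.007, -0.0025, 0], 0.0095]]}}

```text
time: 12.65
eef_pos: [0.5922, 0.0671, 0.1295]
orientation: [-1.681, 2.616, -0.04]
wrist_force: [-1.2, -2.2, 10.3]
finger_gap: 0.0101
```

{"fn": "play_rows", "kwargs": {"commands": [[[0, 0.0001, 0.001], [0.007, -0.0025, 0], 0.0095], [[0, 0.0001, 0.001], [0.007, -0.0025, 0], 0.0095], [[0, 0.0001, 0.001], [0.007, -0.0025, 0], 0.0095]]}}

```text
time: 12.95
eef_pos: [0.5923, 0.0671, 0.1293]
orientation: [-1.677, 2.61, -0.047]
wrist_force: [-2.7, -2.4, 14.8]
finger_gap: 0.01
```

Run:
```python
from h import *
favg(4)
```

```text
t 13.15 F [-2.6  -1.47 14.65] sd 0.48 M [-0.088  0.803  0.033] p [0.59227 0.06711 0.12929] gap 0.0101 rv [-1.6774  2.6105 -0.0473]
```

The force now climbs steeply (8 N over 0.5 mm), so the buffers are met. The tool is tilted 0.047 against about 0.03 for the cover, so I'll take the extra tilt out.

{"fn": "play_rows", "kwargs": {"commands": [[[0, 0, 0], [-0.014, 0.005, 0], 0.0095], [[0, 0, 0], [-0.014, 0.005, 0], 0.0095], [[0, 0, 0], [-0.014, 0.005, 0], 0.0095]]}}

```text
time: 13.45
eef_pos: [0.5922, 0.0671, 0.1294]
orientation: [-1.684, 2.621, -0.033]
wrist_force: [-3.3, -1.8, 14.8]
finger_gap: 0.0104
```

Run:
```python
from h import *
favg(4)
```

```text
t 13.65 F [-3.65 -1.72 14.82] sd 0.14 M [-0.124  0.733  0.02 ] p [0.59223 0.0671  0.12935] gap 0.0105 rv [-1.6838  2.6205 -0.0335]
```

{"fn": "play_rows", "kwargs": {"commands": [[[0, 0.0006, 0.0002], [0, 0, 0], 0.0095], [[0, 0.0012, 0.0004], [0, 0, 0], 0.0095], [[0, 0.0012, 0.0004], [0, 0, 0], 0.0095]]}}

```text
time: 13.95
eef_pos: [0.5922, 0.0671, 0.1293]
orientation: [-1.683, 2.619, -0.036]
wrist_force: [-0.5, -3.5, 13.4]
finger_gap: 0.0096
```

Run:
```python
from h import *
favg(6)
```

```text
t 14.25 F [-1.09 -2.98 14.97] sd 0.42 M [-0.365  0.381  0.016] p [0.59221 0.06711 0.12936] gap 0.0097 rv [-1.6829  2.6193 -0.0363]
```

{"fn": "play_rows", "kwargs": {"commands": [[[0.0004, 0, 0.0002], [0, 0, 0], 0.0095], [[0.0008, 0, 0.0004], [0, 0, 0], 0.0095], [[0.0008, 0, 0.0004], [0, 0, 0], 0.0095]]}}

```text
time: 14.55
eef_pos: [0.5922, 0.0671, 0.1293]
orientation: [-1.682, 2.618, -0.036]
wrist_force: [-1.3, 0.4, 16.2]
finger_gap: 0.0096
```

Run:
```python
from h import *
favg(6)
```

```text
t 14.85 F [-1.14 -0.76 16.16] sd 0.36 M [0.015 0.364 0.03 ] p [0.59219 0.06707 0.12933] gap 0.0098 rv [-1.6822  2.6181 -0.0357]
```

{"fn": "play_rows", "kwargs": {"commands": [[[0, 0, 0], [0, 0, 0.06], 0.0095], [[0, 0, 0], [0, 0, 0.12], 0.0095], [[0, 0, 0], [0, 0, 0.18], 0.0095], [[0, 0, 0], [0, 0, 0.24], 0.0095], [[0, 0, 0], [0, 0, 0.24], 0.0095]]}}

```text
time: 15.35
eef_pos: [0.5921, 0.0672, 0.1293]
orientation: [-1.353, 2.8, -0.029]
wrist_force: [-2.3, -0.8, 16.7]
finger_gap: 0.0101
```

```bash
cat > st.py <<'E'
from h import *
favg(4);s=observe(); M=R.from_rotvec(s['orientation']).as_matrix(); a=np.arctan2(M[:,1]@ey,M[:,1]@ex);f=M.T@s['wrist_force']
print('tool F',f.round(2),'tilt',(M[:,2]@ex).round(4),(M[:,2]@ey).round(4),'latch',round(np.pi-a,3),'effort6',s['effort'][5].round(3))
E
python3 st.py
```

```text
t 15.55 F [-1.47 -0.51 16.53] sd 0.52 M [ 0.104  0.389 -0.013] p [0.59204 0.06718 0.12933] gap 0.0099 rv [-1.3556  2.7987 -0.0295]
tool F [  1.87   0.54 -16.6 ] tilt 0.037 -0.0 latch 0.582 effort6 -0.013
```

{"fn": "play_rows", "kwargs": {"commands": [[[0, 0, 0], [0, 0, 0.05], 0.0095], [[0, 0, 0], [0, 0, 0.1], 0.0095], [[0, 0, 0], [0, 0, 0.15], 0.0095], [[0, 0, 0], [0, 0, 0.15], 0.0095]]}}

```text
time: 15.95
eef_pos: [0.592, 0.0673, 0.1293]
orientation: [-1.14, 2.892, -0.025]
wrist_force: [-1.9, -0.5, 16.7]
finger_gap: 0.0099
```

```bash
python3 st.py
```

```text
t 16.15 F [-1.73 -0.38 17.66] sd 0.51 M [0.123 0.402 0.004] p [0.59197 0.06726 0.12933] gap 0.0099 rv [-1.1416  2.8913 -0.0255]
tool F [  1.59   0.57 -17.63] tilt 0.0368 0.0001 latch 0.732 effort6 -0.018
```

{"fn": "play_rows", "kwargs": {"commands": [[[0, 0, 0], [0, 0, 0.03], 0.0095], [[0, 0, 0], [0, 0, 0.05], 0.0095], [[0, 0, 0], [0, 0, 0.05], 0.0095]]}}

```text
time: 16.45
eef_pos: [0.592, 0.0673, 0.1293]
orientation: [-1.068, 2.919, -0.024]
wrist_force: [-2.3, 0.2, 17.4]
finger_gap: 0.0099
```

```bash
python3 st.py
```

```text
t 16.65 F [-1.96 -0.5  17.01] sd 0.16 M [ 0.118  0.424 -0.023] p [0.59194 0.0673  0.12932] gap 0.0101 rv [-1.0689  2.9186 -0.0241]
tool F [  2.37   0.23 -16.9 ] tilt 0.0368 0.0001 latch 0.782 effort6 -0.031
```

{"fn": "play_rows", "kwargs": {"commands": [[[0, 0, 0], [0, 0, 0.04], 0.0095], [[0, 0, 0], [0, 0, 0.08], 0.0095], [[0, 0, 0], [0, 0, 0.08], 0.0095]]}}

```text
time: 16.95
eef_pos: [0.5919, 0.0674, 0.1293]
orientation: [-0.95, 2.959, -0.022]
wrist_force: [-2.1, -0.8, 17.0]
finger_gap: 0.0099
```

```bash
python3 st.py
```

```text
t 17.15 F [-2.34 -0.15 17.21] sd 0.44 M [ 0.15   0.422 -0.003] p [0.5919  0.06734 0.12932] gap 0.01 rv [-0.9512  2.9585 -0.0218]
tool F [  1.56   1.44 -16.9 ] tilt 0.0367 0.0002 latch 0.862 effort6 -0.024
```

{"fn": "play_rows", "kwargs": {"commands": [[[0, 0, 0], [0, 0, 0.05], 0.0095], [[0, 0, 0], [0, 0, 0.1], 0.0095], [[0, 0, 0], [0, 0, 0.14], 0.0095], [[0, 0, 0], [0, 0, 0.14], 0.0095]]}}

```text
time: 17.55
eef_pos: [0.5919, 0.0674, 0.1293]
orientation: [-0.74, 3.017, -0.018]
wrist_force: [-2.6, -0.2, 16.7]
finger_gap: 0.0101
```

```bash
python3 st.py
```

```text
t 17.75 F [-1.9   0.17 17.33] sd 0.34 M [ 0.186  0.438 -0.005] p [0.59185 0.06743 0.12931] gap 0.0097 rv [-0.7417  3.0169 -0.0179]
tool F [  1.76   1.14 -17.63] tilt 0.0366 0.0003 latch 1.002 effort6 -0.025
```

The wing turns freely, with under 0.03 N m and 17 N down. I'll continue toward 1.57.

{"fn": "play_rows", "kwargs": {"commands": [[[0, 0, 0], [0, 0, 0.05], 0.0095], [[0, 0, 0], [0, 0, 0.1], 0.0095], [[0, 0, 0], [0, 0, 0.15], 0.0095], [[0, 0, 0], [0, 0, 0.2], 0.0095], [[0, 0, 0], [0, 0, 0.25], 0.0095], [[0, 0, 0], [0, 0, 0.25], 0.0095]]}}

```text
time: 18.35
eef_pos: [0.5918, 0.0676, 0.1293]
orientation: [-0.358, 3.085, -0.011]
wrist_force: [-1.9, 1.1, 17.5]
finger_gap: 0.0101
```

```bash
python3 st.py
```

```text
t 18.55 F [-2.49  0.77 16.94] sd 0.59 M [ 0.224  0.405 -0.024] p [0.59179 0.06761 0.12931] gap 0.0102 rv [-0.3597  3.0848 -0.0106]
tool F [  1.09   0.44 -16.86] tilt 0.0365 0.0006 latch 1.252 effort6 -0.019
```

{"fn": "play_rows", "kwargs": {"commands": [[[0, 0, 0], [0, 0, 0.05], 0.0095], [[0, 0, 0], [0, 0, 0.1], 0.0095], [[0, 0, 0], [0, 0, 0.15], 0.0095], [[0, 0, 0], [0, 0, 0.2], 0.0095], [[0, 0, 0], [0, 0, 0.25], 0.0095], [[0, 0, 0], [0, 0, 0.25], 0.0095]]}}

```text
time: 19.15
eef_pos: [0.5918, 0.0678, 0.1293]
orientation: [0.03, 3.105, -0.003]
wrist_force: [-2.0, 1.1, 17.7]
finger_gap: 0.01
```

```bash
python3 st.py
```

```text
t 19.35 F [-2.16  1.38 16.87] sd 0.36 M [ 0.266  0.43  -0.029] p [0.59177 0.0678  0.12931] gap 0.0098 rv [ 0.0276  3.1051 -0.0032]
tool F [  2.61   1.55 -16.83] tilt 0.0364 0.0008 latch 1.501 effort6 -0.021
```

{"fn": "play_rows", "kwargs": {"commands": [[[0, 0, 0], [0, 0, 0.025], 0.0095], [[0, 0, 0], [0, 0, 0.045], 0.0095], [[0, 0, 0], [0, 0, 0.045], 0.0095]]}}

```text
time: 19.65
eef_pos: [0.5918, 0.0678, 0.1293]
orientation: [0.098, 3.104, -0.002]
wrist_force: [-1.4, 1.9, 17.7]
finger_gap: 0.0095
```

```bash
python3 st.py
```

```text
t 19.85 F [-2.14  1.26 17.15] sd 0.32 M [ 0.274  0.414 -0.041] p [0.59178 0.06783 0.12929] gap 0.0102 rv [ 9.7300e-02  3.1036e+00 -1.8000e-03]
tool F [  1.34   1.34 -17.69] tilt 0.0365 0.0009 latch 1.546 effort6 -0.028
```

{"fn": "play_rows", "kwargs": {"commands": [[[0, 0, 0], [0, 0, 0.02], 0.0095], [[0, 0, 0], [0, 0, 0.025], 0.0095], [[0, 0, 0], [0, 0, 0.025], 0.0095]]}}

```text
time: 20.15
eef_pos: [0.5918, 0.0678, 0.1293]
orientation: [0.136, 3.102, -0.001]
wrist_force: [-1.9, 2.6, 17.5]
finger_gap: 0.0101
```

```bash
python3 st.py
```

```text
t 20.35 F [-1.83  1.68 17.4 ] sd 0.58 M [0.289 0.414 0.029] p [0.59178 0.06784 0.12931] gap 0.01 rv [ 1.3590e-01  3.1022e+00 -1.1000e-03]
tool F [  2.27   1.04 -18.1 ] tilt 0.0364 0.0009 latch 1.571 effort6 0.02
```

{"fn": "play_rows", "kwargs": {"commands": [[[0, 0, -0.001], [0, 0, 0], 0.0095], [[0, 0, -0.002], [0, 0, 0], 0.0095], [[0, 0, -0.003], [0, 0, 0], 0.0095], [[0, 0, -0.0035], [0, 0, 0], 0.0095], [[0, 0, -0.0035], [0, 0, 0], 0.0095]]}}

```text
time: 20.85
eef_pos: [0.5917, 0.0678, 0.1304]
orientation: [0.137, 3.103, -0.001]
wrist_force: [4.6, 1.7, 4.8]
finger_gap: 0.0102
```

```bash
python3 st.py
```

```text
t 21.05 F [4.87 1.99 4.75] sd 0.19 M [ 0.399 -0.774  0.064] p [0.59173 0.06782 0.13044] gap 0.0098 rv [ 1.3650e-01  3.1035e+00 -7.0000e-04]
tool F [-4.87  2.87 -4.52] tilt 0.035 0.0011 latch 1.571 effort6 0.031
```

{"fn": "play_rows", "kwargs": {"commands": [[[0, 0, -0.0005], [0, 0, 0], 0.0095], [[0, 0, -0.001], [-0.003, 0, 0], 0.0095], [[0, 0, -0.001], [-0.003, 0, 0], 0.0095]]}}

```text
time: 21.35
eef_pos: [0.5918, 0.0678, 0.1312]
orientation: [0.137, 3.103, 0.004]
wrist_force: [5.7, 1.6, 2.3]
finger_gap: 0.0101
```

```bash
python3 st.py
```

```text
t 21.55 F [6.5  2.3  2.88] sd 0.42 M [ 0.339 -0.912  0.037] p [0.59174 0.06782 0.1312 ] gap 0.0099 rv [0.1364 3.1034 0.004 ]
tool F [-6.71  3.77 -2.54] tilt 0.035 0.0041 latch 1.571 effort6 0.028
```

The cover has risen about 1.9 mm on release, so it should be in the notch. I'll open the fingers and withdraw.

{"fn": "play_rows", "kwargs": {"commands": [[[0, 0, 0], [0, 0, 0], 0.02], [[0, 0, 0], [0, 0, 0], 0.03], [[0, 0, 0], [0, 0, 0], 0.03], [[0, 0, -0.01], [0, 0, 0], 0.03], [[0, 0, -0.025], [0, 0, 0], 0.03], [[0, 0, -0.05], [0, 0, 0], 0.03], [[0, 0, -0.09], [0, 0, 0], 0.03], [[0, 0.05, -0.11], [0, 0, 0], 0.03], [[0, 0.1, -0.11], [0, 0, 0], 0.03]]}}

```text
time: 22.45
eef_pos: [0.5959, 0.1628, 0.2443]
orientation: [0.143, 3.103, 0.003]
wrist_force: [0.5, -0.6, -0.3]
finger_gap: 0.0301
```

{"fn": "play_rows", "kwargs": {"commands": [[[0.04, 0.04, 0], [0, 0, 0], 0.03], [[0.08, 0.08, 0], [0, 0, 0], 0.03], [[0.11, 0.12, 0], [0, 0, 0], 0.03], [[0.11, 0.12, 0], [0, 0, 0], 0.03], [[0.11, 0.12, 0], [0, 0, 0], 0.03]]}}

```text
time: 22.95
eef_pos: [0.4938, 0.294, 0.2374]
orientation: [0.131, 3.11, 0.002]
wrist_force: [0.0, -0.4, -0.0]
finger_gap: 0.0304
```

Run:
```python
from h import *
o=np.zeros((500,800,3),np.uint8)
for i,(n,(v,u)) in enumerate((('scene',(160,190)),('top',(110,215)))):
    D=[imaging.read_camera(n) for _ in range(4)];p=D[0][0]
    o[:,400*i:400*i+400]=cv2.resize(p[v:v+125,u:u+100,::-1],(400,500),interpolation=2)
    cv2.imwrite(f'pics/{n}3.png',p[:,:,::-1])
    W=np.concatenate([cloud(n,d[1]).reshape(-1,3) for d in D]);W=W[~np.isnan(W[:,0])]
    X,Y,Z=W@ex,W@ey,W[:,2]
    c=(X>.53)&(X<.70)&(Y>.04)&(Y<.20)&(Z>.110)&(Z<.137)
    m,nn,s,k=plane(W[c]);print(n,'slope',nn@ex,'z at wing',m[2]-(nn[:2]@((.584*ex+.119*ey)[:2]-m[:2]))/nn[2])
    q=(abs(X-.582)<.04)&(abs(Y-.1195)<.04)&(Z>.145)&(Z<.18)
    print(cv2.minAreaRect(np.c_[X[q],Y[q]].astype(np.float32)))
cv2.imwrite('pics/c3.png',o);s=observe();print(s['time'],s['eef_pos'],s['wrist_force'])
```

```text
scene slope -0.006322602293285514 z at wing 0.12516528831441648
((0.5835081338882446, 0.12016051262617111), (0.040053658187389374, 0.015447360463440418), 3.3244216442108154)
top slope -0.0061499126781833545 z at wing 0.12647552674391022
((0.5842291116714478, 0.11811766773462296), (0.010388640686869621, 0.04166170954704285), 87.29772186279297)
23.35 [0.49622122 0.29152966 0.23735509] [ 0.66797417 -0.29596653 -0.06113516]
```

View pics/c3.png

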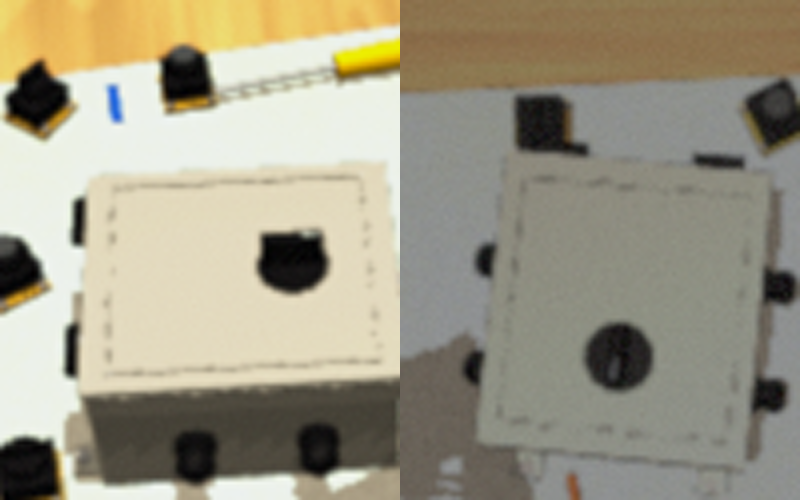

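The wing now lies along the box's x axis. Top view (618,362) reads 1.62, scene view (290,245) reads 1.51, mean about 1.57. The cover is held down about 1.1 mm, at roughly −0.008 rad from its on-foam reading, so the tongue is holding it. Neighbouring parts look unmoved.

Run:
```python
from cell import finish_job
print(finish_job())
```

```text
the job is handed in; nothing more can be done
None
```

The cover is shut and pressed into its seal. The wing latch is turned clockwise to about 1.57 rad and stayed there after I let go. I handed the job in at about 23 s with the arm clear.

- **Closing:** I pushed the cover down along its arc until it met the foam at about 5 N.
- **Pressing:** I pressed at the latch with a light grip until the force climbed steeply at the buffers. I held about 16–17 N, with readings up to about 18 N.
- **Turning:** The wing went from 0.34 to 1.57 rad with under 0.05 N m of measured torque, and it never bound.
- **Releasing:** The cover rose about 1.9 mm as I let the pressure off. That is more than the 0.7 mm or so it would rise outside the notch.

**Last checks:** After release, both cameras put the cover about 1.1 mm below its on-foam height, roughly −0.008 rad. That is near the shallow end of the latched range (−0.006 to −0.06).

**Where readings disagreed:**
- The cameras differ on the blade angle: the top view gives about 1.62 rad and the scene view about 1.51. Their mean and the tool angle both give 1.57.
- The raw cover slope now reads −0.0062; the −0.008 takes off the small offset both cameras showed with the cover on the foam.
- The side force reached about 7 N while I let the pressure off, and was gone once the fingers opened.

The nearby parts visible in the close-up crops look unmoved. I did not check the rest of the table closely.

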